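Jack up one side of the platform shaker and hold it there

TASK

The low side of the white platform shaker has to be held up so that a colleague can adjust its feet. Slide the small lever jack along the bench, without picking it up, until its round saddle is centred under the shaker's marked lift point (the rubber pad under the middle of the steel lug). Pump the handle once, pressing it all the way down and letting it come all the way back up so that the saddle beds in; then press the handle all the way down again and finish while still holding it down, with the shaker raised on the jack. Do not touch or shove the shaker with the arm, and leave the bottle, the slide pack and the timer where they are.

Things in the scene. Friction and masses are not known exactly. Their poses are not given: they have to be found in the camera images.
- shaker: Loose shaker, 1.2 to 2.1 kg, origin on the bench under its centre. White housing 130 x 130 mm from z 12 to 70 mm on four feet (50 mm out in x and y, 22 mm across); platform 136 x 136 mm on top with two fixed petri dishes (top at 99 mm). On its +y side a steel lug 44 mm wide, 8 mm thick, top at z 62 mm, reaches from the housing (y 65 mm) out to y 109 mm. Control knob on the -x face
- lift_point (a point): Marked lift point: centre of the underside of the rubber pad (28 mm across) below the lug, at (0, 87, 50) mm in the shaker's frame: 50 mm above the bench while the shaker stands on its feet. On top of the lug a dark raised ring, 22 mm across with a dot, marks it. Raising it tips the shaker about its two -y feet
- jack: Loose lever jack, 0.75 kg. x points to its nose (saddle), the handle to -x. Origin: on the bench below the handle's pivot. Base 44 mm wide, 8 mm thick, x -110 to +85 mm. Two upright cheek plates, 44 mm over their outsides (along y), x -50 to +30 mm, top at z 60 mm: grip here from above. Slides with ordinary friction, also across the 16 mm gap between the two level benches
- saddle_top (a point): Centre of the top of the jack's round steel saddle (36 mm across), at (55, 0, 46) mm in the jack's frame when the handle is up; it rises 28 mm per rad of handle travel, 14 mm in all, straight up
- jack_handle (a joint): Handle angle in rad: 0 = up (where a spring returns it by itself when let go), 0.5 = all the way down at its stop. Pressing on the pedal takes about 2 to 6 N
- pedal_top (a point): Centre of the upper face of the pedal (44 mm long, 46 mm wide, 8 mm thick) on the handle's end. Pivot at (0, 0, 44) mm in the jack's frame, along its y; the pedal's middle is 140 mm from it towards -x: raised 0.45 rad when up (pedal top 109 mm above the bench), 0.05 rad below level when down (41 mm)
- oil_bottle: Bystander: small white bottle with a yellow cap, 26 mm across, 59 mm tall, standing; origin at its underside
- slide_pack: Bystander: flat pack of microscope slides, 28 x 78 x 22 mm; origin at its underside
- timer: Bystander: small white lab timer lying flat, 60 x 68 x 19 mm; origin at its underside
There are look-alikes about, which are no part of the job. There is more than one size of the jack; the job needs the larger.

How it is judged (in metres and radians):
On the way, in this order (a step that is already met when the one before it is completed fails the run):
1. the jack's saddle is centred under the lift point (within 12 mm), handle up (horizontal distance between saddle_top and lift_point below 0.012 m and value of joint jack_handle below 0.08 rad), for 0.3 s.
2. first stroke: handle all the way down, the shaker raised on the jack (value of joint jack_handle above 0.43 rad and height (world z) of lift_point above 0.055 m and contact force between jack and shaker above 1.5 N), for 0.1 s.
3. the handle has come back up and the shaker stands on its feet again (value of joint jack_handle below 0.08 rad and height (world z) of lift_point below 0.052 m), for 0.1 s.
At the end, for the whole second after the job is handed in: The robot holds the handle down (0.43 of 0.5 rad or more, over 0.7 N) and the shaker rests still on the jack: lift point within 16 mm of the saddle's centre and at least 55 mm above the bench (50 unraised); the arm does not touch the shaker and the jack stands on the bench (all of step 2 and horizontal distance between saddle_top and lift_point below 0.016 m and contact force between any of the fingers, the arm and jack above 0.7 N and contact force between each of the arm, the fingers and shaker below 0.3 N and height (world z) of jack below 0.01 m and linear speed of shaker below 0.02 m/s); the arm keeps its last pose, push and grip.
It fails at once if the jack is picked up (over 20 mm off the bench) (height (world z) of jack above 0.02 m).
It fails at once if the shaker is shoved more than 30 mm (distance of shaker from where it was at the start of the episode above 0.03 m).
It fails at once if the arm pushes on the shaker (contact force between any of the arm, the fingers and shaker above 3 N).
It fails at once if a bystander is disturbed (moved more than 30 mm) (distance of any of oil_bottle, slide_pack, timer from where it was at the start of the episode above 0.03 m).
It also fails if it takes over 59 s, if anything falls off the work surface, if the arm or the gripper's body presses on something with over 40 N, if the wrist force passes 120 N, or if a joint passes its speed limit or range.

ROBOT

A 6-joint arm with a two-finger parallel gripper is mounted at the origin on a cart in front of the work surface, level with it; the furniture and walls round the work are solid. World frame = base frame: x ahead of the robot, y to its left, z up, the work surface at z = 0. Lengths are in m, angles in degrees, forces in N, time in s.
With the tool pointing down it reaches from about 0.35 to 0.875 m from the base axis. Payload 4.2 kg.
Tool frame: the origin (TCP) lies at the very end of the fingers, on their centre line; the grasp point (between the pads) lies 19 mm behind it; z points along the fingers, y is the line along which they close (so a half turn about z gives the same grasp; the last joint's range is limited). The gripper opens to 87 mm and grips with 3 to 60 N. Pads are 19 mm wide; open, the fingers measure 117 mm over their backs; the gripper's body (75 mm by 190 mm) begins 51 mm behind the grasp point.
Start: joints at [88.442, 22.042, 0.453, 0, -68.411, -14.817], TCP at [0.176, 0.6, 0.223] pointing down, gripper open.
Joint ranges: [-179.83, 179.83], [-69.29, 118.12], [-61.27, 80.66], [-181.25, 117.63], [-171.15, -9.14], [-177.46, 177.46]. Speed limits (degrees/s): [159.86, 159.86, 180, 180, 180, 180].

INTERFACE

Orientations are given as a 3x3 rotation matrix whose columns are the frame's x, y, z axes.
In Python, from station import sense, optics, r gives the robot as it stands. The module is installed in compiled form; this text tells all that it offers.
- The arm moves only by the shell command python3 -m pendant 'ROWS' [OPENING]. ROWS is JSON, a list that holds one entry, the list of rows, each a list of 4 numbers: the shift along the tool's x, y, z normalised to -1 to 1, where 1 is 100 mm, then the turn about the tool's z normalised to -1 to 1, where 1 is 2 rad. A call has 1 to 8 rows; each row is the pose to reach, as a shift and turn from the pose commanded when the call began, along the tool's axes at that moment; what a row does not reach only later rows make up. A row lasts 1/10 s, in which the tool goes at most 50 mm and 8.59 degrees, less where a joint would pass 70% of its speed; a pose out of reach is approached as far as the arm can. A call with a number of a shift or a turn outside -1 to 1 is refused whole. A call with a gripper value outside its range is refused whole. OPENING is the closure, from 0 (fully open) to 1 (shut), set as the call begins (- or left out, the last holds). The fingers move at their own pace and stop on an object; the grip force is fixed at half the most. Time passes only in rows, so rows that repeat a pose let the fingers close. It gives the time, the measured TCP pose, the force, the opening and the grip force at its end, in the units of the state.
- sense(): the state, without advancing time (a new reading comes with each control period).
- optics.capture(name): name is "side" or "top"; returns the picture (384x512x3 uint8, red, green, blue); there is no depth.
- optics.get_calibration(name): a dict with "camera_matrix" (3x3 intrinsics, pixels), "camera_from_world" (4x4, takes a point from world to camera coordinates). Camera axes: x right, y down, z forward; pixel columns grow to the right and rows downward; lengths in m; the calibration is good to about 2 mm. A picture is of the moment at which its call begins. get_calibration takes no time and is no camera call.
- r.finish_job(): hands the job in; it is judged then, once.
The state is a dict: "time_s": time; "joints": joint angles; "joint_velocities": joint speeds; "effort": joint torques, N m; "tcp_pos": TCP position; "ee_rot": TCP orientation; "wrist_force": force on the tool from outside, world axes, zero at the start; "moment": the same for the moment, N m; "gripper_width": opening from 0.0 (shut) to 1.0 (fully open); "gripper_force": force on a finger pad.
Only numpy, scipy, OpenCV 4.12 (cv2) and the standard library are available. Lean on these libraries where they do the work, as an engineer would, in place of code of your own. Each camera call takes 0.05 s, during which the arm holds its last target. There are 200 camera calls.

## Working session

There is one attempt and no reset: what is moved stays moved. The work goes in short steps, Python scripts to look and compute and a shell command to move; the robot and the scene stay as the last step left them, time stands still between calls to the robot, and variables do not carry over. Pictures are saved under pics/ and viewed, at most 13 in all, crops included, and the job is handed in when it is done.

```bash
mkdir -p pics; python3 - <<'E'
from station import sense, optics, r
import cv2,numpy as np
for n in("top","side"):
    im=optics.capture(n); cv2.imwrite(f"pics/{n}0.png",cv2.resize(im[:,:,::-1],(800,600),interpolation=cv2.INTER_CUBIC)); cv2.imwrite(f"pics/{n}0raw.png",im[:,:,::-1])
    c=optics.get_calibration(n); print(n,np.round(c["camera_matrix"],1).tolist(),np.round(c["camera_from_world"],3).tolist())
s=sense();print(s["time_s"],s["tcp_pos"],np.round(s["ee_rot"],3).tolist(),s["wrist_force"])
E
```

```text
top [[380.5, 0.0, 251.2], [0.0, 380.5, 193.1], [0.0, 0.0, 1.0]] [[-0.01, -1.0, -0.016, -0.397], [-0.995, 0.012, -0.094, 0.524], [0.094, 0.015, -0.995, 1.154], [0.0, 0.0, 0.0, 1.0]]
side [[448.4, 0.0, 254.8], [0.0, 448.4, 188.1], [0.0, 0.0, 1.0]] [[-0.981, -0.195, -0.008, 0.42], [-0.099, 0.531, -0.841, 0.332], [0.168, -0.824, -0.54, 0.783], [0.0, 0.0, 0.0, 1.0]]
0.1 [0.17603627 0.59913099 0.22157782] [[0.959, -0.282, -0.0], [-0.282, -0.959, -0.002], [0.0, 0.002, -1.0]] [-0.37887186  0.5752966  -0.85723145]
```

View pics/top0.png

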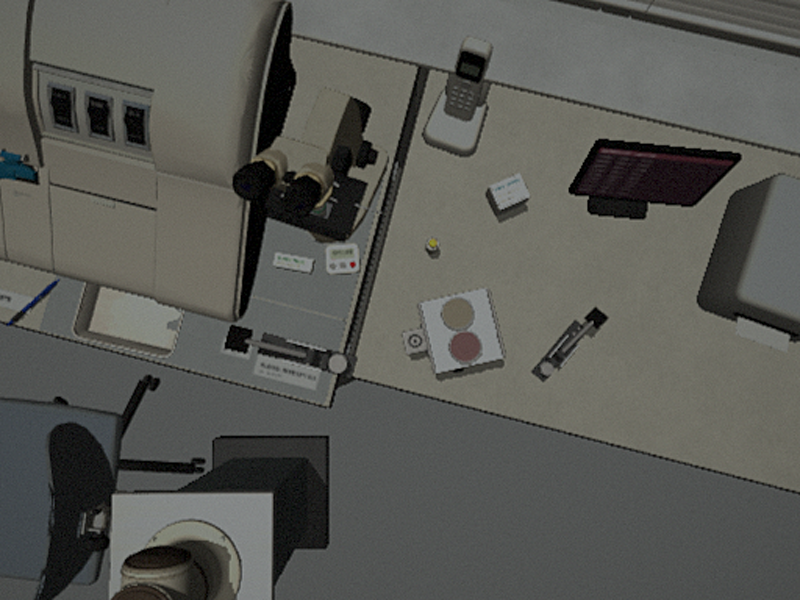

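View pics/side0.png

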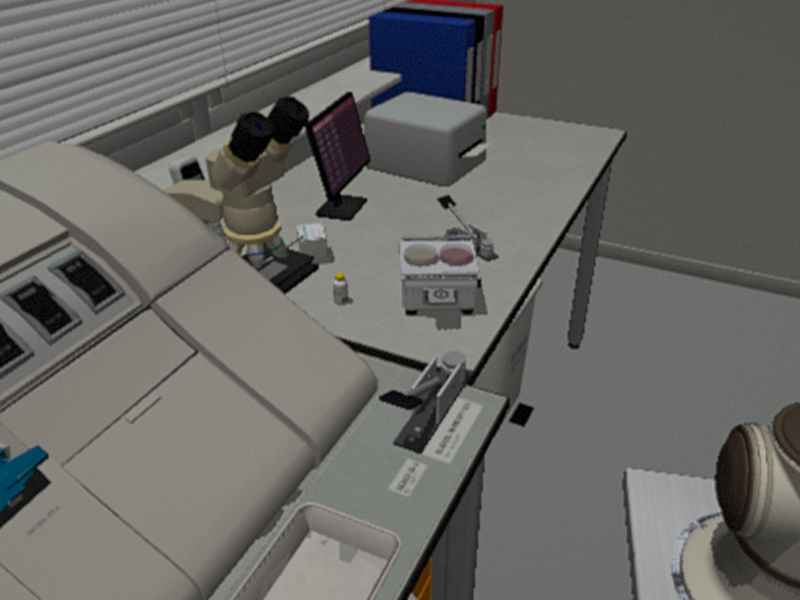

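The top view shows three things that could be taken for parts of the job:
- A large jack on the left bench, saddle (338,364), pedal (238,338).
- A smaller jack on the right, saddle (546,368), pedal (597,316), which is a look-alike.
- The shaker at (462,332), with its lug ring at (414,342).

The left jack spans about 103 px against about 72 px, so I take it as the larger one. I'll check this in a close crop.

```bash
cat > h.py <<'E'
from station import sense, optics, r
import cv2,numpy as np
def ray(n,u,v):
    c=optics.get_calibration(n);T=np.array(c["camera_from_world"]);K=np.array(c["camera_matrix"])
    C=-T[:3,:3].T@T[:3,3]; d=T[:3,:3].T@np.linalg.inv(K)@[u,v,1]; return C,d
def at(n,u,v,z):
    C,d=ray(n,u,v); return C+d*(z-C[2])/d[2]
def px(n,p):
    c=optics.get_calibration(n);q=np.array(c["camera_from_world"])@[*p,1];q=np.array(c["camera_matrix"])@q[:3];return q[:2]/q[2]
def crop(n,u0,v0,w,h,s,f,im=None):
    if im is None: im=optics.capture(n)
    o=cv2.resize(im[v0:v0+h,u0:u0+w,::-1],None,fx=s,fy=s,interpolation=cv2.INTER_CUBIC)
    o=cv2.convertScaleAbs(o,alpha=1.6)
    for k in range(0,w,10): cv2.line(o,(k*s,0),(k*s,6 if k%50 else 14),(0,255,0),1)
    for k in range(0,h,10): cv2.line(o,(0,k*s),(6 if k%50 else 14,k*s),(0,255,0),1)
    cv2.imwrite(f,o)
E
python3 - <<'E'
from h import *
crop("top",135,165,195,95,4,"pics/c1.png",cv2.imread("pics/top0raw.png")[:,:,::-1])
crop("side",240,140,80,150,4,"pics/c2.png",cv2.imread("pics/side0raw.png")[:,:,::-1])
print(ray("top",0,0)[0],ray("side",0,0)[0])
k=.64
P=lambda u,v,z:np.round(at("top",u*k,v*k,z),3)
print("saddle",P(338,364,.046),"pedal",P(238,338,.109),"lug",P(414,342,.063))
print("small saddle",P(546,368,.04),P(597,316,.09))
print("bench edge",P(0,275,0),P(330,405,0),"machine",P(240,315,0),P(240,315,.2),"start tcp px",px("top",[.176,.6,.22])/k)
E
```

```text
[ 0.40871779 -0.41954784  1.19229911] [0.31303522 0.55140423 0.70597323]
saddle [ 0.399 -0.297  0.046] pedal [ 0.448 -0.12   0.109] lug [ 0.439 -0.443  0.063]
small saddle [ 0.387 -0.696  0.04 ] [ 0.482 -0.781  0.09 ]
bench edge [0.586 0.4   0.   ] [ 0.317 -0.276  0.   ] machine [ 0.498 -0.094  0.   ] [ 0.483 -0.148  0.2  ] start tcp px [-227.29029319  509.07036454]
```

View pics/c1.png

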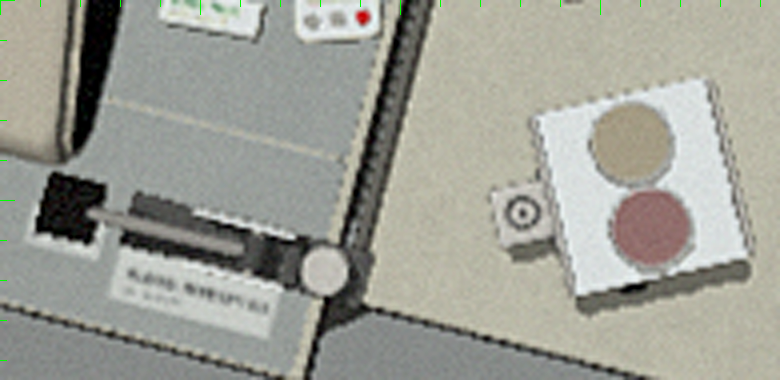

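The crop shows the large jack with its saddle at crop (325,270) and pedal at (72,210). The lug ring is at (522,212), and the platform corners are (532,117), (706,80), (750,262) and (577,297).

```bash
python3 - <<'E'
from h import *
c=lambda u,v,z:at("top",135+u/4,165+v/4,z)[:2]
s=c(325,270,.046);p=c(72,210,.105);l=c(522,212,.063)
print("saddle",s,"pedal",p,np.linalg.norm(s-p),"ring",l)
d=(s-p)/np.linalg.norm(s-p);print("jack yaw",np.degrees(np.arctan2(d[1],d[0])),"origin",s-.055*d)
q=[c(*x,.08) for x in((532,117),(706,80),(750,262),(577,297))]
m=np.mean(q,0);print("shaker",m,np.linalg.norm(m-l),[np.linalg.norm(q[i]-q[i-1]) for i in range(4)])
for a,b in((1,0),(2,3)): e=q[a]-q[b];print("-y dir",np.degrees(np.arctan2(e[1],e[0])))
for a,b in((3,0),(2,1)): e=q[a]-q[b];print("edge+90",np.degrees(np.arctan2(e[1],e[0]))+90)
e=m-l;print("ring->centre",np.degrees(np.arctan2(e[1],e[0])))
S=sense();R=S["ee_rot"]
print("tool x yaw",np.degrees(np.arctan2(R[1,0],R[0,0])))
E
```

```text
saddle [ 0.39988067 -0.29645026] pedal [ 0.44489979 -0.12137282] 0.18077288085029194 ring [ 0.44126394 -0.44440578]
jack yaw -104.42052865693866 origin [ 0.4135777 -0.2431831]
shaker [ 0.45698415 -0.53111548] 0.08812319541077389 [np.float64(0.134951244116836), np.float64(0.13055698043602276), np.float64(0.13621942750108448), np.float64(0.12803008831936805)]
-y dir -78.61060022444161
-y dir -79.20262361255676
edge+90 -76.83801591808802
edge+90 -77.92050242123716
ring->centre -79.7240588195606
tool x yaw -16.384251196632132
```

View pics/c2.png

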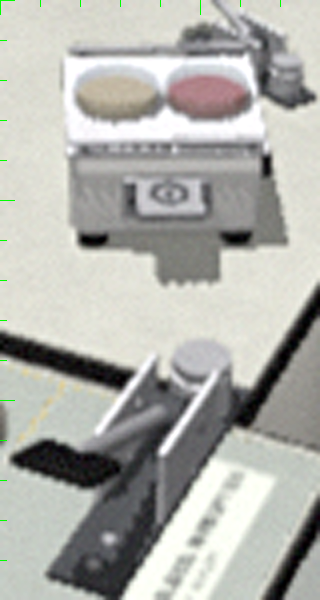

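The side crop shows the jack with its cheeks upright, the handle up to the left and the nose at the gap. The shaker's lug ring faces the camera, and the path between the two is clear. The measured sizes match: 181 mm from saddle to pedal, and 88 mm from lug to shaker centre. Next I lift and turn the tool, then sweep round at a small radius.

```bash
python3 -m pendant '[[[0,0,-0.5,0.15],[0,0,-1,0.3],[0,0,-1,0.45],[0,0,-1,0.6],[0,0,-1,0.642],[0,0,-1,0.642],[0,0,-1,0.642],[0,0,-1,0.642]]]' 0
python3 -m pendant '[[[0,0,0,0.08],[0,0,0,0.08]]]'
```

```text
time_s: 0.9
tcp_pos: [0.176, 0.5994, 0.3219]
ee_rot: [[0.079, -0.997, -0.0], [-0.997, -0.079, -0.001], [0.001, 0.0, -1.0]]
wrist_force: [0.2, 0.0, 0.7]
gripper_width: 1.001
gripper_force: 0.0
time_s: 1.1
tcp_pos: [0.1761, 0.5994, 0.3219]
ee_rot: [[-0.075, -0.997, -0.0], [-0.997, 0.075, -0.001], [0.001, 0.0, -1.0]]
wrist_force: [-0.6, 0.3, 0.1]
gripper_width: 0.999
gripper_force: 0.0
```

```bash
python3 -m pendant '[[[0.35,-0.28,0,0],[0.7,-0.55,0,0],[1,-0.8,0,0]]]'
python3 -m pendant '[[[0.45,-0.28,0,0],[0.9,-0.5,0,0],[1,-0.55,0,0]]]'
python3 -m pendant '[[[0.45,-0.22,0,0],[0.9,-0.44,0,0],[1,-0.48,0,0]]]'
python3 -m pendant '[[[0.45,-0.14,0,0],[0.9,-0.28,0,0],[1,-0.3,0,0]]]'
python3 -m pendant '[[[0.4,-0.03,0,0],[0.8,-0.06,0,0],[1,-0.08,0,0]]]'|tail -6
```

```text
time_s: 1.4
tcp_pos: [0.249, 0.4923, 0.3222]
ee_rot: [[-0.071, -0.997, -0.0], [-0.997, 0.071, -0.001], [0.001, 0.0, -1.0]]
wrist_force: [0.5, -0.6, -0.7]
gripper_width: 1.0
gripper_force: 0.0
time_s: 1.7
tcp_pos: [0.2967, 0.3863, 0.3231]
ee_rot: [[-0.075, -0.997, 0.0], [-0.997, 0.075, -0.0], [0.0, -0.0, -1.0]]
wrist_force: [0.7, 0.1, 0.4]
gripper_width: 1.001
gripper_force: 0.0
time_s: 2.0
tcp_pos: [0.3367, 0.2836, 0.3229]
ee_rot: [[-0.075, -0.997, 0.0], [-0.997, 0.075, 0.0], [-0.0, -0.0, -1.0]]
wrist_force: [-0.2, 0.5, 0.2]
gripper_width: 1.0
gripper_force: 0.0
time_s: 2.3
tcp_pos: [0.3587, 0.1823, 0.3227]
ee_rot: [[-0.076, -0.997, 0.0], [-0.997, 0.076, 0.0], [-0.0, -0.0, -1.0]]
wrist_force: [-0.6, 0.1, -0.8]
gripper_width: 1.002
gripper_force: 0.0
time_s: 2.6
tcp_pos: [0.3588, 0.0832, 0.3226]
ee_rot: [[-0.074, -0.997, 0.0], [-0.997, 0.074, 0.0], [-0.0, -0.0, -1.0]]
wrist_force: [-0.3, 0.2, -0.2]
gripper_width: 1.0
gripper_force: 0.0
```

```bash
python3 -m pendant '[[[0.4,-0.03,0,0],[0.8,-0.06,0,0],[1,-0.08,0,0]]]'|sed -n 2p
python3 -m pendant '[[[0.4,-0.03,0,0],[0.8,-0.06,0,0],[1,-0.08,0,0]]]'|sed -n 2p
python3 -m pendant '[[[0.4,-0.1,0,0.04],[0.8,-0.3,0,0.088],[1,-0.5,0,0.088],[1,-0.5,0,0.088],[1,-0.5,0,0.088]]]'
python3 - <<'E'
from h import *
S=sense();R=S["ee_rot"];g=np.array([.4166,-.2316,.027])
print("d tool (units of 100mm)",R.T@(g-S["tcp_pos"])*10,np.degrees(np.arctan2(R[1,0],R[0,0])),S["joints"])
E
```

```text
tcp_pos: [0.3596, -0.0171, 0.3227]
tcp_pos: [0.3604, -0.1176, 0.3225]
time_s: 3.7
tcp_pos: [0.403, -0.2195, 0.3217]
ee_rot: [[-0.248, -0.969, -0.002], [-0.969, 0.248, 0.001], [-0.0, 0.002, -1.0]]
wrist_force: [0.2, 0.0, -0.4]
gripper_width: 0.999
gripper_force: 0.0
d tool (units of 100mm) [ 0.08445462 -0.16743087  2.94672649] -104.33746785131436 [-8.20829147e+00  2.05277680e+00 -1.12295923e+01 -2.31336961e-02
 -7.68209537e+01 -6.12387128e+00]
```

```bash
python3 -m pendant '[[[0.08,-0.17,0.4,0],[0.08,-0.17,0.8,0],[0.08,-0.17,1,0],[0.08,-0.17,1,0]]]'|sed -n 2p
python3 -m pendant '[[[0,0,0.4,0],[0,0,0.8,0],[0,0,1,0],[0,0,1,0],[0,0,1,0]]]'|sed -n 2,4p
python3 - <<'E'
from h import *
cv2.imwrite("pics/side1.png",cv2.convertScaleAbs(cv2.resize(optics.capture("side")[150:330,190:410,::-1],None,fx=3,fy=3,interpolation=cv2.INTER_CUBIC),alpha=1.6))
E
```

```text
tcp_pos: [0.4149, -0.2299, 0.2198]
tcp_pos: [0.4185, -0.2315, 0.1245]
ee_rot: [[-0.246, -0.969, 0.003], [-0.969, 0.246, -0.001], [0.001, -0.003, -1.0]]
wrist_force: [0.6, 0.2, -0.1]
```

View pics/side1.png

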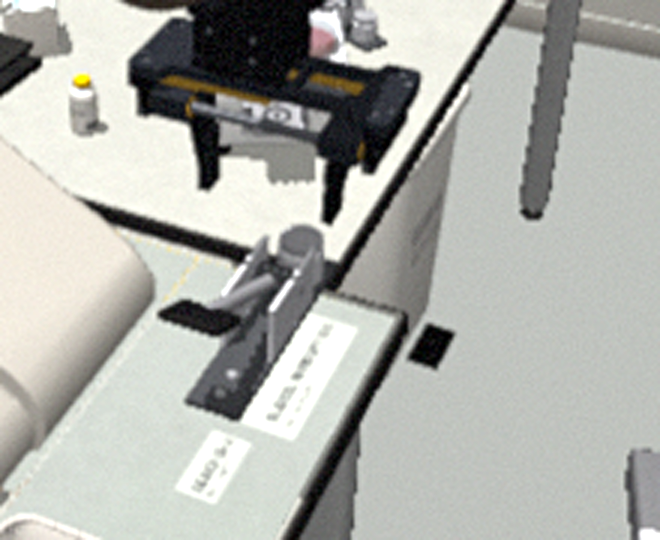

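The side view shows the open fingers at (207,180) and (330,215), squarely above and either side of the cheeks. Now I lower and grip.

```bash
python3 -m pendant '[[[0,0,0.3,0],[0,0,0.6,0],[0,0,0.85,0],[0,0,0.97,0],[0,0,0.97,0],[0,0,0.97,0]]]'
python3 -m pendant '[[[0,0,0,0],[0,0,0,0],[0,0,0,0],[0,0,0,0],[0,0,0,0],[0,0,0,0],[0,0,0,0],[0,0,0,0]]]' 1
python3 - <<'E'
from h import *
cv2.imwrite("pics/top1raw.png",optics.capture("top")[:,:,::-1])
S=sense();R=S["ee_rot"];a=np.radians(-79);d=np.array([np.cos(a),np.sin(a)]);g=np.array([.4405,-.444])-.003*d-.067*d
print(g,"d tool",R.T@(np.array([*g,S["tcp_pos"][2]])-S["tcp_pos"])*10,"yaw",np.degrees(np.arctan2(R[1,0],R[0,0])))
E
```

```text
time_s: 5.25
tcp_pos: [0.4186, -0.2319, 0.0272]
ee_rot: [[-0.248, -0.969, 0.003], [-0.969, 0.248, -0.001], [0.0, -0.003, -1.0]]
wrist_force: [0.3, 0.3, 0.2]
gripper_width: 1.0
gripper_force: 0.0
time_s: 6.05
tcp_pos: [0.4168, -0.2316, 0.0255]
ee_rot: [[-0.249, -0.969, -0.0], [-0.969, 0.249, 0.0], [-0.0, 0.0, -1.0]]
wrist_force: [-1.0, -0.5, 0.8]
gripper_width: 0.502
gripper_force: 29.9
[ 0.42714337 -0.3752861 ] d tool [ 1.36617930e+00 -4.57440990e-01 -1.65360425e-04] yaw -104.40106179171681
```

Gripped at 43.7 mm, which is the cheek width. I slide to a point 60 mm short while turning the jack to line up with the lug.

```bash
python3 -m pendant '[[[0.1,-0.02,0,-0.03],[0.25,-0.06,0,-0.07],[0.4,-0.1,0,-0.11],[0.55,-0.13,0,-0.15],[0.7,-0.17,0,-0.19],[0.82,-0.2,0,-0.222],[0.82,-0.2,0,-0.222],[0.82,-0.2,0,-0.222]]]'
python3 - <<'E'
from h import *
im=optics.capture("top");crop("top",190,170,130,90,5,"pics/c3.png",im)
E
```

```text
time_s: 6.9
tcp_pos: [0.4161, -0.3166, 0.0256]
ee_rot: [[0.191, -0.982, 0.001], [-0.982, -0.191, -0.001], [0.001, -0.0, -1.0]]
wrist_force: [-1.3, -3.7, -0.3]
gripper_width: 0.504
gripper_force: 29.9
```

View pics/c3.png

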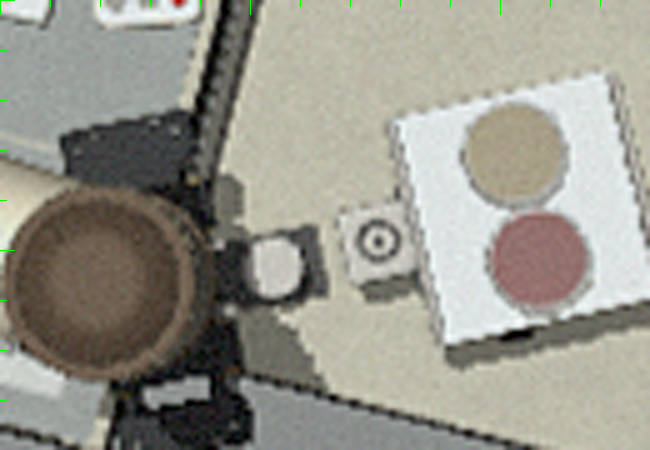

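The top crop shows the saddle at crop (276,267), the ring at (379,241), and the jack's nose parallel to the lug.

```bash
python3 - <<'E'
from h import *
c=lambda u,v,z:at("top",190+u/5,170+v/5,z)[:2]
s=c(276,267,.046);l=c(379,241,.063);R=sense()["ee_rot"]
print(s,l,R[:2,:2].T@(l-s)*10,"expected saddle",sense()["tcp_pos"][:2]+.067*R[:2,0])
q=[c(*x,.08) for x in((392,120),(607,73),(445,345))]
for a,b in((1,0),(2,0)): e=q[a]-q[b];print(np.degrees(np.arctan2(e[1],e[0])),np.linalg.norm(e))
E
```

```text
[ 0.42620567 -0.38360031] [ 0.44066335 -0.44528558] [ 0.63310765 -0.02416826] expected saddle [ 0.42888887 -0.38206432]
-78.28307566611613 0.12923230760239607
-167.62362777243652 0.13452832529304615
```

```bash
python3 -m pendant '[[[0.12,0,0,0],[0.25,0,0,0],[0.38,-0.01,0,0],[0.48,-0.01,0,0],[0.55,-0.01,0,0],[0.6,-0.01,0,0],[0.6,-0.01,0,0],[0.6,-0.01,0,0]]]'
python3 - <<'E'
from h import *
im=optics.capture("top");i2=optics.capture("side")
a=cv2.resize(im[180:255,200:310,::-1],None,fx=6,fy=6,interpolation=cv2.INTER_CUBIC)
crop("top",225,185,100,65,6,"pics/a.png",im);crop("side",230,150,100,85,4,"pics/b.png",i2)
a=cv2.imread("pics/a.png");b=cv2.imread("pics/b.png");o=np.zeros((a.shape[0]+0,1000,3),np.uint8)
a=cv2.resize(a,None,fx=.66,fy=.66);h=max(a.shape[0],b.shape[0]);o=np.zeros((h,a.shape[1]+b.shape[1],3),np.uint8);o[:a.shape[0],:a.shape[1]]=a;o[:b.shape[0],a.shape[1]:]=b;cv2.imwrite("pics/c4.png",o);print(o.shape)
E
```

```text
time_s: 7.75
tcp_pos: [0.4279, -0.3736, 0.0256]
ee_rot: [[0.192, -0.981, -0.001], [-0.981, -0.192, 0.001], [-0.001, 0.001, -1.0]]
wrist_force: [-2.0, 4.2, 4.9]
gripper_width: 0.503
gripper_force: 29.9
(340, 796, 3)
```

View pics/c4.png

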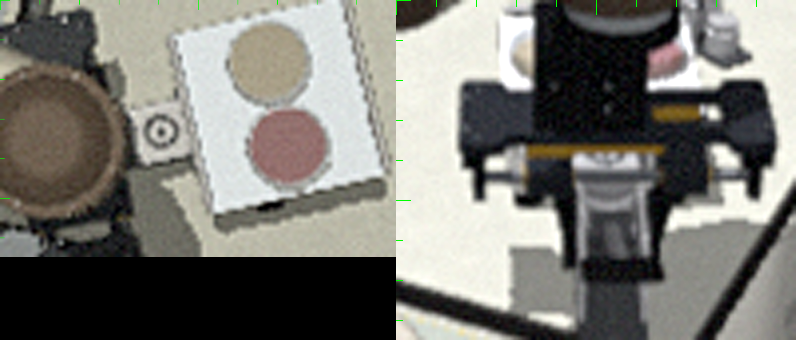

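The top half shows the ring still at raw (265.7,218.3), so the shaker hasn't moved. The side half shows the jack directly under the lug. The estimated offset is about 5 mm, so I release, wait and back off upward.

```bash
python3 -m pendant '[[[0,0,0,0],[0,0,0,0],[0,0,0,0],[0,0,0,0],[0,0,0,0],[0,0,0,0],[0,0,0,0],[0,0,0,0]]]' 0
python3 -m pendant '[[[0,0,-0.2,0],[0,0,-0.5,0],[0,0,-0.9,0],[0,0,-1,0],[0,0,-1,0]]]'|sed -n 2p
python3 -m pendant '[[[0,0,-0.3,0],[0,0,-0.6,0],[0,0,-0.6,0],[0,0,-0.6,0]]]'
```

```text
time_s: 8.65
tcp_pos: [0.4284, -0.3747, 0.0255]
ee_rot: [[0.192, -0.981, 0.0], [-0.981, -0.192, -0.0], [0.0, -0.0, -1.0]]
wrist_force: [-0.1, 0.3, 0.2]
gripper_width: 0.993
gripper_force: 0.0
tcp_pos: [0.4295, -0.3753, 0.1278]
time_s: 9.55
tcp_pos: [0.4279, -0.3742, 0.1844]
ee_rot: [[0.191, -0.982, -0.001], [-0.982, -0.191, 0.001], [-0.002, 0.001, -1.0]]
wrist_force: [-0.7, 0.4, -0.6]
gripper_width: 0.995
gripper_force: 0.0
```

```bash
python3 -m pendant '[[[-0.4,0,0,0],[-0.8,0,0,0],[-1,0,0,0],[-1,0,0,0]]]' 1|sed -n 2p
python3 -m pendant '[[[-0.14,0,0.2,0],[-0.14,0,0.4,0],[-0.14,0,0.55,0],[-0.14,0,0.55,0],[-0.14,0,0.55,0]]]'
python3 - <<'E'
from h import *
im=optics.capture("top");i2=optics.capture("side")
crop("top",205,185,100,65,4,"pics/a.png",im);crop("side",240,150,100,125,4,"pics/b.png",i2)
a=cv2.imread("pics/a.png");b=cv2.imread("pics/b.png")
h=max(a.shape[0],b.shape[0]);o=np.zeros((h,a.shape[1]+b.shape[1],3),np.uint8);o[:a.shape[0],:a.shape[1]]=a;o[:b.shape[0],a.shape[1]:]=b;cv2.imwrite("pics/c5.png",o)
E
```

```text
tcp_pos: [0.4073, -0.2742, 0.1836]
time_s: 10.45
tcp_pos: [0.4063, -0.2632, 0.1298]
ee_rot: [[0.191, -0.982, -0.002], [-0.982, -0.191, 0.0], [-0.001, 0.002, -1.0]]
wrist_force: [-0.2, -0.1, 0.5]
gripper_width: 0.266
gripper_force: 0.0
```

View pics/c5.png

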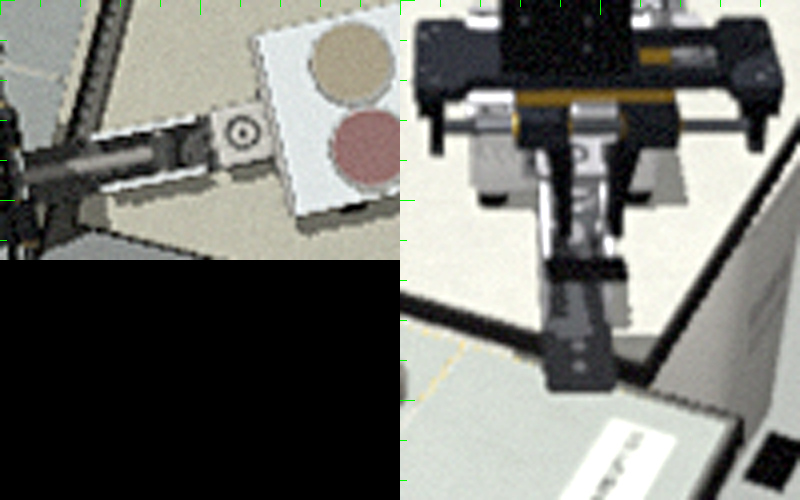

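The side half shows the tips above the pedal at (590,268), with the jack straight under the lug. In the top half the cheek fronts sit just outside the lug's end. The fingers are still closing, so I finish that and then make the first stroke along the pedal's arc.

```bash
python3 -m pendant '[[[0,0,0,0],[0,0,0,0],[0,0,0,0],[0,0,0,0],[0,0,0,0]]]'|sed -n 5p
python3 -m pendant '[[[0,0,0.15,0],[-0.01,0,0.28,0],[-0.05,0,0.42,0],[-0.09,0,0.55,0],[-0.12,0,0.68,0],[-0.13,0,0.8,0],[-0.13,0,0.9,0],[-0.13,0,0.94,0]]]'
python3 -m pendant '[[[0,0,0,0],[0,0,0,0],[0,0,0,0]]]'
python3 - <<'E'
from h import *
im=optics.capture("top");i2=optics.capture("side")
crop("top",205,185,100,65,4,"pics/a.png",im);crop("side",240,150,100,125,4,"pics/b.png",i2)
a=cv2.imread("pics/a.png");b=cv2.imread("pics/b.png")
h=max(a.shape[0],b.shape[0]);o=np.zeros((h,a.shape[1]+b.shape[1],3),np.uint8);o[:a.shape[0],:a.shape[1]]=a;o[:b.shape[0],a.shape[1]:]=b;cv2.imwrite("pics/c6.png",o)
E
```

```text
gripper_width: 0.01
time_s: 11.85
tcp_pos: [0.4055, -0.2508, 0.0396]
ee_rot: [[0.195, -0.981, 0.001], [-0.981, -0.195, -0.002], [0.002, -0.0, -1.0]]
wrist_force: [-9.2, 9.2, 45.1]
gripper_width: 0.007
gripper_force: 22.7
time_s: 12.15
tcp_pos: [0.4054, -0.2507, 0.0408]
ee_rot: [[0.194, -0.981, 0.003], [-0.981, -0.194, -0.002], [0.003, -0.002, -1.0]]
wrist_force: [-5.8, 6.0, 30.9]
gripper_width: 0.002
gripper_force: 16.0
```

View pics/c6.png

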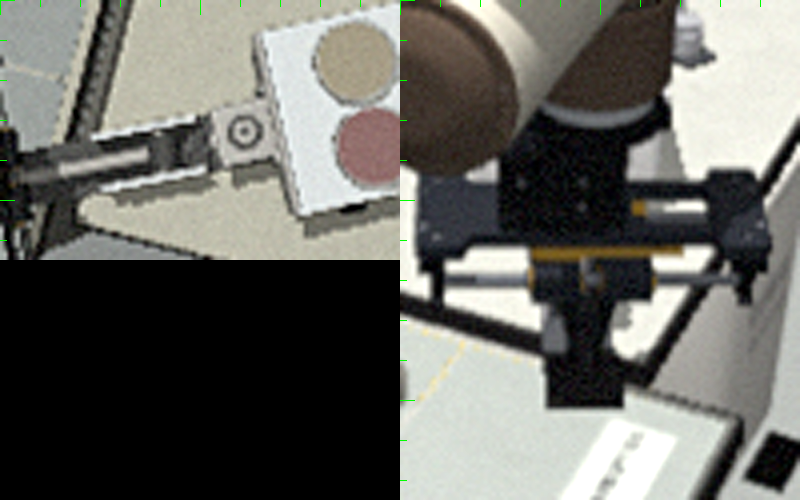

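The side half shows the pedal fully down under the tips. In the top half the ring has moved slightly outward as the lug rose, with the jack unmoved. TCP z is 40.8 mm, which is the stop, but 31 N is more than needed. I let it come up, then press more lightly.

```bash
python3 -m pendant '[[[0,0,-0.12,0],[0.01,0,-0.26,0],[0.04,0,-0.4,0],[0.08,0,-0.53,0],[0.12,0,-0.68,0],[0.13,0,-0.82,0],[0.13,0,-0.94,0],[0.13,0,-0.94,0]]]'
python3 -m pendant '[[[0,0,0,0],[0,0,0,0],[0,0,0,0],[0,0,0,0],[0,0,0,0]]]'
python3 - <<'E'
from h import *
im=optics.capture("top");i2=optics.capture("side")
crop("top",205,185,100,65,4,"pics/a.png",im);crop("side",240,150,100,125,4,"pics/b.png",i2)
a=cv2.imread("pics/a.png");b=cv2.imread("pics/b.png")
h=max(a.shape[0],b.shape[0]);o=np.zeros((h,a.shape[1]+b.shape[1],3),np.uint8);o[:a.shape[0],:a.shape[1]]=a;o[:b.shape[0],a.shape[1]:]=b;cv2.imwrite("pics/c7.png",o)
E
```

```text
time_s: 13.05
tcp_pos: [0.4077, -0.2633, 0.1322]
ee_rot: [[0.192, -0.981, 0.004], [-0.981, -0.192, -0.001], [0.002, -0.004, -1.0]]
wrist_force: [0.9, 0.7, -0.2]
gripper_width: 0.007
gripper_force: 0.0
time_s: 13.55
tcp_pos: [0.4064, -0.2627, 0.1302]
ee_rot: [[0.192, -0.981, -0.001], [-0.981, -0.192, 0.0], [-0.0, 0.001, -1.0]]
wrist_force: [0.4, 0.4, -0.0]
gripper_width: 0.005
gripper_force: 0.0
```

View pics/c7.png

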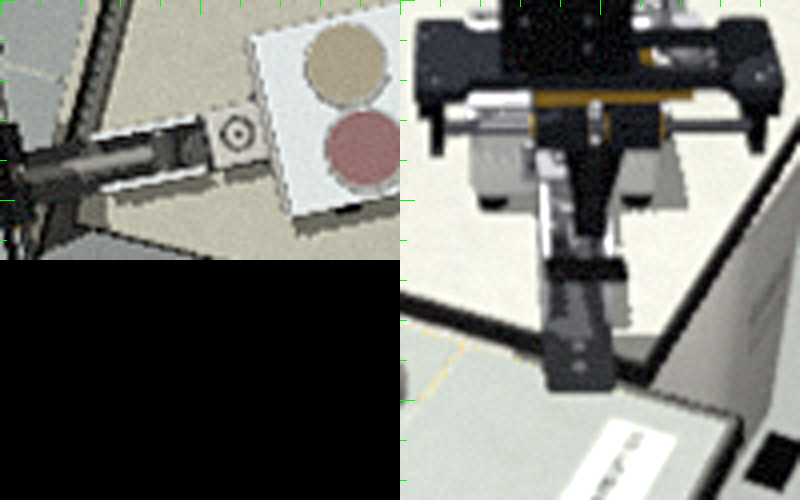

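The side half shows the handle back up, with the pedal at (590,268). In the top half the ring is at (238,133), about 4 mm towards the jack, so it has bedded in to roughly centred. Now the second stroke.

```bash
python3 -m pendant '[[[0,0,0.15,0],[-0.01,0,0.28,0],[-0.05,0,0.42,0],[-0.09,0,0.55,0],[-0.12,0,0.68,0],[-0.13,0,0.8,0],[-0.13,0,0.88,0],[-0.13,0,0.91,0]]]'|sed -n 2,4p
python3 -m pendant '[[[0,0,0,0],[0,0,0,0],[0,0,0,0],[0,0,0,0],[0,0,0,0],[0,0,0,0],[0,0,0,0],[0,0,0,0]]]'
python3 - <<'E'
from h import *
im=optics.capture("top")
crop("top",205,185,100,65,6,"pics/c8.png",im)
E
```

```text
tcp_pos: [0.4053, -0.2506, 0.0413]
ee_rot: [[0.194, -0.981, 0.001], [-0.981, -0.194, -0.002], [0.002, -0.001, -1.0]]
wrist_force: [-4.3, 5.4, 28.4]
time_s: 15.25
tcp_pos: [0.4053, -0.2506, 0.0421]
ee_rot: [[0.193, -0.981, 0.003], [-0.981, -0.193, -0.002], [0.002, -0.002, -1.0]]
wrist_force: [-3.3, 2.9, 17.5]
gripper_width: 0.002
gripper_force: 9.3
```

View pics/c8.png

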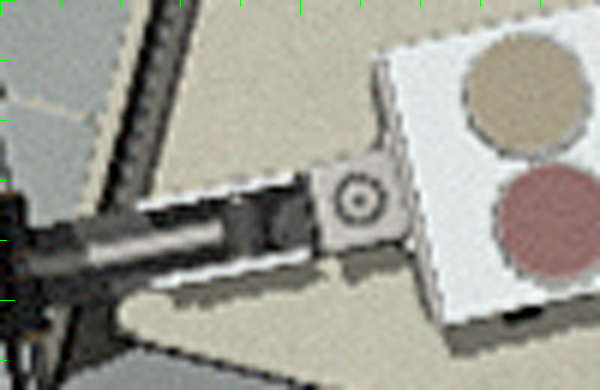

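The top crop shows the lug raised on the jack, with the ring at crop (360,200). 17.5 N at the pedal puts the handle on its stop. I check that it is steady, then hand in.

```bash
python3 -m pendant '[[[0,0,0,0],[0,0,0,0],[0,0,0,0],[0,0,0,0]]]'|sed -n 1,5p
python3 -c "
from station import r
print(r.finish_job())"
```

```text
time_s: 15.7
tcp_pos: [0.4053, -0.2506, 0.0421]
ee_rot: [[0.193, -0.981, 0.002], [-0.981, -0.193, -0.002], [0.002, -0.002, -1.0]]
wrist_force: [-3.6, 2.8, 18.0]
gripper_width: 0.006
the job is handed in; nothing more can be done
None
```

I slid the larger jack under the shaker's lift point, pumped it once, then handed the job in at 15.7 s with the handle held on its stop at a steady 18 N and the shaker raised; the station gave no verdict.

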